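# Ready the belt polisher: lock the tension wheel, load the work plates

### The arm

A 6-joint arm with a two-finger parallel gripper is mounted at the origin on the work surface. World frame = base frame: x ahead of the robot, y to its left, z up, the work surface at z = 0. Lengths are in m, angles in rad, forces in N, time in s.
With the tool pointing down it reaches from about 0.3 to 0.75 m from the base axis. Payload 8.5 kg.
Tool frame: the origin (TCP) lies at the very end of the fingers, on their centre line; the grasp point (between the pads) lies 19 mm behind it; z points along the fingers, y is the direction in which the jaws open and shut (so a half turn about z gives the same grasp; the last joint's range is limited). The gripper opens to 88 mm and grips with 3 to 60 N. Pads are 18 mm wide; open, the fingers measure 123 mm over their backs; the gripper's body (75 mm by 187 mm) begins 45 mm behind the grasp point.
Start: joints at [-1.554, 0.381, 1.297, -0, 1.464, -0.215], TCP at [0.126, -0.535, 0.239] pointing down, gripper open.
Joint ranges: [-3.11, 3.11], [-0.89, 2.33], [0.22, 2.48], [-1.42, 4.56], [0.17, 2.85], [-2.88, 2.88]. Speed limits (rad/s): [2.39, 2.39, 3.14, 3.14, 3.14, 3.14].

### API

Orientations are given as a 3x3 rotation matrix whose columns are the frame's x, y, z axes.
In Python, from cell import manip, planner, read_camera gives the robot as it stands. The module is installed in compiled form; this text tells all that it offers. Calls block until the motion is done:
- manip.reach(position, orientation): joint-space move of the TCP to a pose.
- manip.servo_line(position, speed=0.15, attitude=None): straight line of the TCP; attitude=None keeps the orientation; speed is the mean speed in m/s.
- manip.move_joints(angles): joint-space move.
- manip.move_gripper(opening): opening from 0.0 (shut) to 1.0 (fully open); the grip force is fixed at half the most; returns when the fingers have stopped.
- manip.hold(seconds).
- planner.ik(position, orientation): joint angles nearest the present ones, or None.
- read_camera(name): name is "side" or "top"; returns a dict with "color" (480x640x3 uint8, red, green, blue), "fx", "fy", "cx", "cy" (pixels), "position" and "orientation" of the camera in the world. Camera axes: x right, y down, z forward; pixel columns grow to the right and rows downward; lengths in m; the calibration is good to about 2 mm. A picture is of the moment at which its call begins. There is no depth.
A pose or a line that the arm cannot do raises manip.IKError and nothing moves.
- manip.hand_in(): hands the job in, once; it reports no verdict.
Readings, each from a call of its own:
- manip.get_t(): time.
- manip.get_q(): joint angles.
- manip.get_qvel(): joint speeds.
- manip.get_tau(): joint torques, N m.
- manip.get_eef_pos(): TCP position.
- manip.get_tcp_rot(): TCP orientation.
- manip.get_force(): force on the tool from outside, world axes, zero at the start.
- manip.get_torque(): the same for the moment, N m.
- manip.get_grip_width(): opening from 0.0 (shut) to 1.0 (fully open).
Only numpy, scipy, OpenCV 4.12 (cv2) and the standard library are available. Lean on these libraries where they do the work, as an engineer would, in place of code of your own. Each camera call takes 0.05 s, during which the arm holds its last target.

### The job

Get the belt polisher ready: take the lock pin, use it to swing the sprung orange take-up arm tight (away from the pin stand) and drop it fully down into the lock hole, so that the arm stays held back against the pin. Then slide the spatula under each work plate waiting on the black mat (two or three), lift it and set it down flat and square on a marked place of the feed bed, one plate to a place in any order, never touching a plate with the fingers or tipping it over. Last, put the spatula back flat on its green pad as you found it, and leave the jar, bowl and calliper alone.

Things in the scene. Friction and masses are not known exactly. Their poses are not given: they have to be found in the camera images.
- tension (a joint): rad; sprung tension wheel (steel, 72 mm) on a vertical axis with an orange take-up arm (125 mm from axis, 14 wide, 80 to 96 mm above table). At 0 (slack, on its stop) the arm points to machine -x swung 0.55 rad towards -y; grows as it swings to +y; 0.55 = over the lock hole; held by the seated pin on its -y side: 0.7. Stop 1.05. Spring back force at the hole: 2 N at 0, 5 N at 0.7
- wheel_axis (a point): point on the vertical axis of the tension wheel, at mid-height of the arm (88 mm above the table), 85 mm to the machine's +x side of the lock hole; axes as the machine's
- lock_hole (a point): centre of the mouth of the lock hole, a 16 mm square hole with a 3 mm chamfer, 40 mm deep, straight down into the top of a fixed blue block (56 x 56 mm, top 65 mm above the table); the arm sweeps 15 mm above the mouth; axes as the machine's, z up
- pin_stand: fixed grey block 50 x 50 x 50 mm standing on the machine's base, with a 14.5 mm square hole 45 mm deep in its top in which the lock pin waits; origin at the centre of its underside
- pin_head (a point): centre of the lock pin's red head, a 24 x 24 x 35 mm block (sides along this point's x and y, z up along the pin); top of the pin is 17.5 mm above, pin tip 122.5 mm below. At the start the pin stands upright in the pin stand
- pin_tip (a point): lower end of the lock pin, which is 140 mm long with a round 12 mm steel shank of 105 mm below the head and a tapered end; z points up the pin to the head; the pin weighs about 120 g
- machine: fixed belt polisher: aluminium feed bed, 265 x 380 x 12 mm (top 12 mm above the table), with three outlined places, white housing and blue-ended motor behind it (130 mm high, from 180 mm to the +x side). Origin at the middle place, at table height; x points away from the robot across the bed, y along the row of places
- mat: fixed black rubber mat 210 x 370 mm, top 3 mm above the table, on which the work plates wait; origin at the centre of its underside
- pad: fixed green pad 200 x 52 mm, top 3 mm above the table, long side along its x: the spatula's place; origin at the centre of its underside. At the start the spatula's blade centre lies about 50 mm towards +x of the pad's origin
- spatula_grip (a point): centre of the spatula's black upright handle, a block 24 x 24 mm, 50 mm tall (70 to 120 mm above the blade's underside, this point 95 mm above it) on a 14 mm square stem; x points towards the blade. The spatula stands by itself, flat on its blade; about 250 g
- spatula_blade (a point): centre of the spatula's flat steel blade, 80 mm long (along x) x 44 mm wide (y) x 3 mm thick, half-way through the thickness; the handle's axis is 100 mm behind it (-x), joined by a flat bar 20 mm wide at blade level with a foot 44 mm wide under the handle; x points to the blade's free edge, z up
- plate1_center (a point): centre (half-way up, 9 mm above the underside) of a square aluminium work plate, 80 x 80 x 18 mm, four red-brown ceramic samples on top (3 mm more). It stands on two runners 10 mm wide, 12 mm high, along x at its two y edges: beneath it is a free tunnel 60 mm wide, 12 mm high, open at both x ends. About 170 g. May be absent
- plate2_center (a point): centre (half-way up, 9 mm above the underside) of a square aluminium work plate, 80 x 80 x 18 mm, four white ceramic samples on top (3 mm more). It stands on two runners 10 mm wide, 12 mm high, along x at its two y edges: beneath it is a free tunnel 60 mm wide, 12 mm high, open at both x ends. About 170 g. May be absent
- plate3_center (a point): centre (half-way up, 9 mm above the underside) of a square aluminium work plate, 80 x 80 x 18 mm, four blue ceramic samples on top (3 mm more). It stands on two runners 10 mm wide, 12 mm high, along x at its two y edges: beneath it is a free tunnel 60 mm wide, 12 mm high, open at both x ends. About 170 g. May be absent
- place1 (a point): centre of the first (+y end, nearest the tension wheel) outlined place on the feed bed, on the bed's top (12 mm above the table); blue outline 90 mm square, places 100 mm apart; axes as the machine's
- place2 (a point): centre of the middle outlined place on the feed bed, on the bed's top (12 mm above the table); blue outline 90 mm square, places 100 mm apart; axes as the machine's
- place3 (a point): centre of the last (-y end) outlined place on the feed bed, on the bed's top (12 mm above the table); blue outline 90 mm square, places 100 mm apart; axes as the machine's
- jar: bystander: blue jar, 64 mm across, 85 mm high
- bowl: bystander: white bowl, 100 mm across, 45 mm high
- calliper: bystander: steel calliper lying flat, 200 mm long
Mind the look-alikes: they are no part of the job. What is shaped like the part that bears plate3_center but purple is not meant. Leave any purple look-alike of the part that bears plate2_center alone.

How it is judged:
On the way, in this order (a step that is already met when the one before it is completed fails the run):
1. the arm is swung tight and held by the lock pin, fully down in the lock hole (value of joint tension above 0.58 rad and horizontal distance between pin_tip and lock_hole below 0.008 m and z of pin_tip in the frame of lock_hole below -0.032 m), for 0.3 s.
2. every work plate present lies flat and square on a marked place ((horizontal distance between plate1_center and place1 below 0.02 m or horizontal distance between plate1_center and place2 below 0.02 m or horizontal distance between plate1_center and place3 below 0.02 m) and height (world z) of each of plate1_center, plate2_center, plate3_center below 0.03 m and angle between each of plate1_center, plate2_center, plate3_center's own z axis and vertical below 0.08 rad and angle between the x axis of each of plate1_center, plate2_center, plate3_center and the x axis of machine, either way round below 0.26 rad and (horizontal distance between plate2_center and place1 below 0.02 m or horizontal distance between plate2_center and place2 below 0.02 m or horizontal distance between plate2_center and place3 below 0.02 m) and (horizontal distance between plate3_center and place1 below 0.02 m or horizontal distance between plate3_center and place2 below 0.02 m or horizontal distance between plate3_center and place3 below 0.02 m)), for 0.2 s.
At the end, for the whole second after the job is handed in: wheel over 0.58 rad, pin tip 32 mm down the lock hole; each plate present flat, at rest, centre within 20 mm of a place's centre, square within 0.26 rad; spatula flat at rest on its pad, within 30 mm along, 20 mm across and 0.3 rad of its start there (blade centre 50 mm to +x of pad origin) (all of step 1 and all of step 2 and linear speed of each of plate1, plate2, plate3, spatula below 0.02 m/s and x of spatula_blade in the frame of pad between 0.02 and 0.08 m and y of spatula_blade in the frame of pad between -0.02 and 0.02 m and angle between the x axis of spatula_blade and the x axis of pad, either way round below 0.3 rad and height (world z) of spatula_blade below 0.008 m and angle between spatula_blade's own z axis and vertical below 0.08 rad); the robot touches nothing.
It fails at once if the fingers touch a work plate (contact force between the fingers and plate1 above 1 N or contact force between the fingers and plate2 above 1 N or contact force between the fingers and plate3 above 1 N).
It fails at once if a work plate is tipped over (angle between any of plate1_center, plate2_center, plate3_center's own z axis and vertical above 1 rad).
It fails at once if the jar, bowl or calliper is disturbed (moved over 30 mm) (distance of any of jar, bowl, calliper from where it was at the start of the episode above 0.03 m).
Of plate1, plate2, plate3 only 2 to 3 are there at a start; the rules pass over those that are not, and their reading is None.
At some moment in a run one of plate1, plate2, plate3 may be knocked a few centimetres aside while the robot is not near it.
It also fails if it takes over 210 s, if anything falls off the work surface, if the arm or the gripper's body presses on something with over 40 N, if the wrist force passes 120 N, or if a joint passes its speed limit or range.

## Working session

There is one attempt and no reset: what is moved stays moved. The work goes in short steps, each a Python script; the robot and the scene stay as the last script left them, time stands still between calls to the robot, and variables do not carry over. Pictures are saved under pics/ and viewed, and the job is handed in when it is done.

```bash
ls; mkdir -p pics; python3 - <<'E'
from cell import manip, planner, read_camera
import cv2, numpy as np
for n in ["top","side"]:
    c=read_camera(n)
    cv2.imwrite(f"pics/{n}0.png",c["color"][:,:,::-1])
    print(n,c["fx"],c["fy"],c["cx"],c["cy"],c["position"],np.round(c["orientation"],4).tolist())
print(manip.get_t())
E
```

```text
pics
top 516.7184266745597 516.7184266745597 327.82282927626494 237.61780072718528 [ 0.34939123 -0.00521115  1.65551127] [[-0.0027, -0.9938, 0.1107], [-1.0, 0.0026, -0.0013], [0.001, -0.1108, -0.9938]]
side 584.1586343992625 584.1586343992625 323.55254603781947 244.75628534540851 [-0.20606605  1.2187048   1.03140165] [[-0.8577, -0.2852, 0.4278], [-0.5142, 0.4704, -0.7172], [0.0033, -0.8351, -0.5501]]
0.1
```

View pics/top0.png

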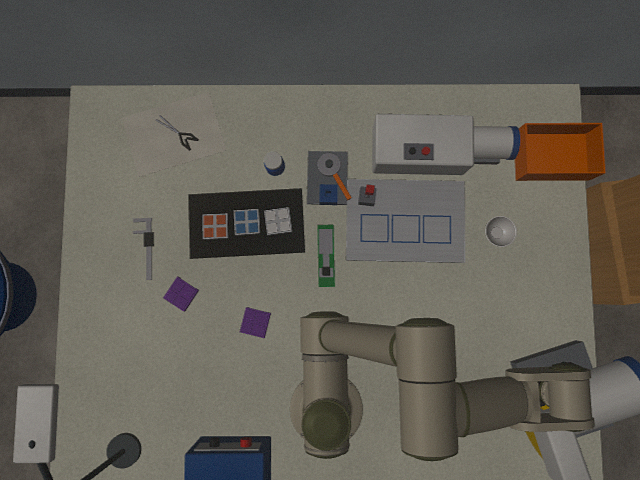

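View pics/side0.png

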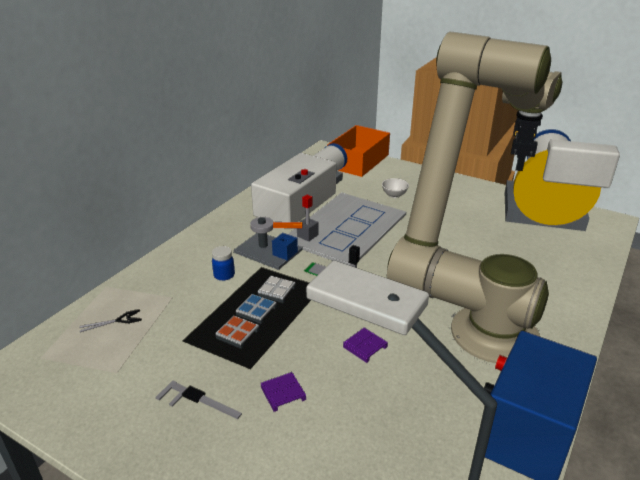

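```bash
cat > h.py <<'E'
from cell import manip, planner, read_camera
import cv2, numpy as np
def ray(c,u,v):
    d=np.array([(u-c["cx"])/c["fx"],(v-c["cy"])/c["fy"],1.0]); return np.array(c["orientation"])@d
def onplane(c,u,v,z):
    d=ray(c,u,v); p=np.array(c["position"]); return p+d*(z-p[2])/d[2]
def proj(c,X):
    q=np.array(c["orientation"]).T@(np.asarray(X,float)-np.array(c["position"])); return np.array([c["cx"]+c["fx"]*q[0]/q[2],c["cy"]+c["fy"]*q[1]/q[2]])
def tri(ca,a,cb,b):
    A=[];B=[]
    for c,p in((ca,a),(cb,b)):
        d=ray(c,*p);d/=np.linalg.norm(d);P=np.eye(3)-np.outer(d,d);A.append(P);B.append(P@np.array(c["position"]))
    X=np.linalg.solve(sum(A),sum(B)); return X
def crop(c,name,u0,v0,u1,v1):
    s=min(800/(u1-u0),600/(v1-v0))
    im=c["color"][v0:v1,u0:u1,::-1]
    cv2.imwrite("pics/"+name,cv2.resize(im,None,fx=s,fy=s,interpolation=cv2.INTER_CUBIC))
    print(name,"scale",s)
E
python3 - <<'E'
from h import *
t=read_camera("top");s=read_camera("side")
crop(t,"t1.png",180,140,310,265); crop(t,"t2.png",295,100,480,300); crop(s,"s1.png",170,180,410,380)
crop(s,"s2.png",170,255,310,375)
E
```

```text
t1.png scale 4.8
t2.png scale 3.0
s1.png scale 3.0
s2.png scale 5.0
```

View pics/t1.png

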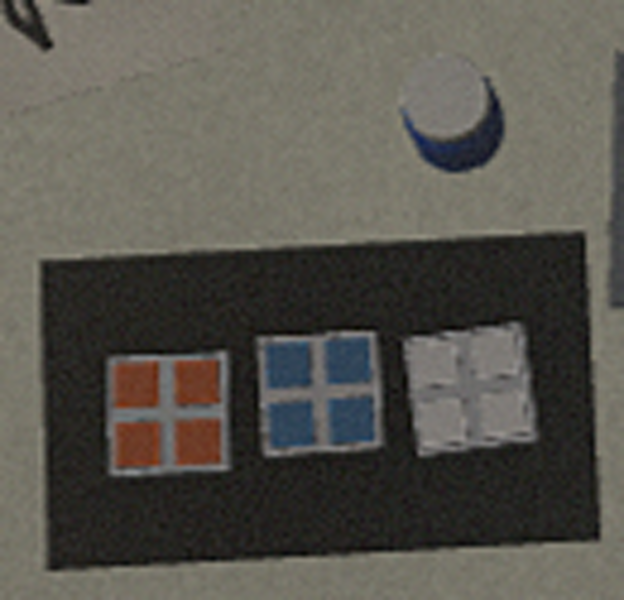

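View pics/t2.png

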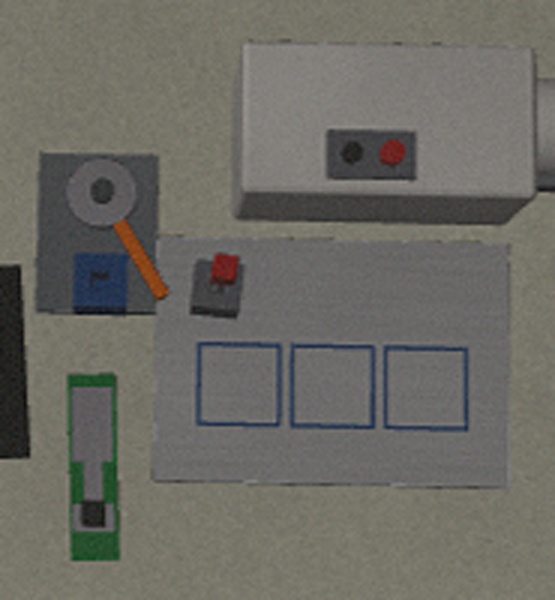

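View pics/s1.png

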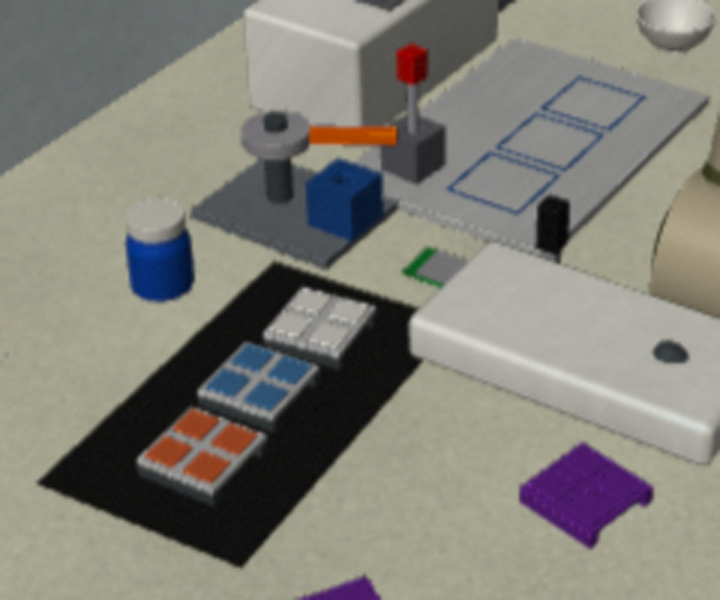

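View pics/s2.png

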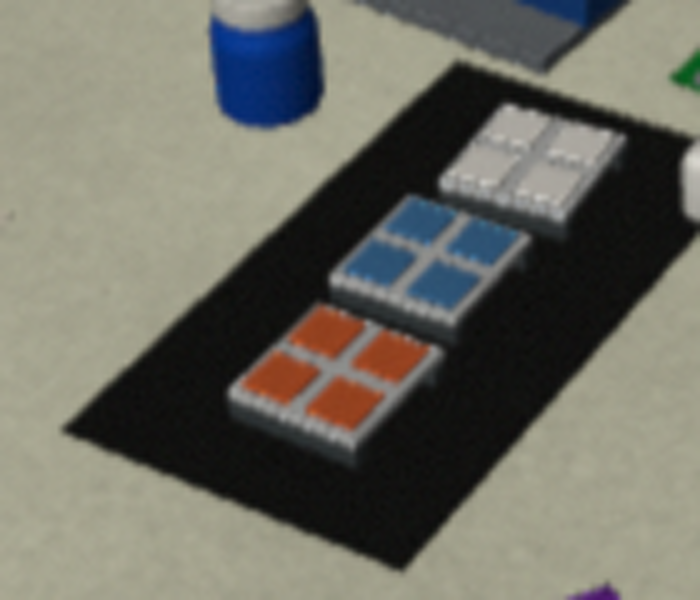

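```bash
cat > meas.py <<'E'
from h import *
def blobs(m,amin=15):
    n,l,st,ce=cv2.connectedComponentsWithStats(m.astype(np.uint8))
    return [(st[i],ce[i],l==i) for i in range(1,n) if st[i,4]>=amin]
def hsv(c): return cv2.cvtColor(c["color"],cv2.COLOR_RGB2HSV).astype(int)
def rectpose(c,mask,z):
    cs,_=cv2.findContours(mask.astype(np.uint8),cv2.RETR_EXTERNAL,cv2.CHAIN_APPROX_NONE)
    k=np.vstack(cs).reshape(-1,2)
    P=np.array([onplane(c,u,v,z)[:2] for u,v in k])
    r=cv2.minAreaRect((P*1000).astype(np.float32)); return r
E
python3 - <<'E'
from meas import *
t=read_camera("top");s=read_camera("side")
for n,c in (("top",t),("side",s)):
    H=hsv(c);h,S,V=H[...,0],H[...,1],H[...,2]
    for name,m in (("red",((h<6)|(h>172))&(S>150)&(V>90)),("orange",(h>=7)&(h<16)&(S>180)),("blue",(h>105)&(h<125)&(S>110)),("green",(h>50)&(h<80)&(S>100)),("brn",(h<12)&(S>110)),("lblue",(h>98)&(h<112)&(S>70)),("purple",(h>130)&(h<160)&(S>80))):
        for st,ce,_ in blobs(m,12):
            if n=="side" and ce[1]<100: continue
            print(n,name,st.tolist(),ce.round(1))
for p in ((215,226),(168+0,0),(367,188),(346,184),(328,193)):
    print(p,[int(x) for x in cv2.cvtColor(t["color"],cv2.COLOR_RGB2HSV)[p[1],p[0]]])
E
```

```text
top red [422, 147, 8, 7, 45] [425.6 150.2]
top red [366, 185, 8, 8, 55] [369.6 188.4]
top red [241, 440, 6, 7, 42] [243.5 443. ]
top orange [515, 123, 91, 57, 4247] [561.6 151.5]
top orange [333, 174, 18, 26, 118] [341.7 186.3]
top blue [511, 127, 9, 28, 135] [516.  139.8]
top blue [265, 166, 12, 9, 30] [270.1 170.3]
top blue [320, 185, 18, 18, 271] [328.1 193. ]
top blue [393, 215, 27, 2, 27] [406. 215.]
top blue [431, 216, 20, 3, 22] [441.4 216.1]
top blue [361, 240, 27, 2, 28] [373.5 241. ]
top blue [404, 240, 16, 3, 18] [412.3 241.8]
top blue [424, 242, 14, 1, 14] [430.5 242. ]
top blue [0, 269, 7, 49, 191] [  2.1 291.8]
top blue [17, 277, 6, 5, 12] [ 19.4 278.5]
top blue [14, 284, 7, 6, 13] [ 16.8 286.5]
top blue [13, 293, 8, 6, 18] [ 16.3 295.8]
top blue [13, 300, 11, 9, 38] [ 16.3 303.7]
top blue [19, 306, 7, 6, 12] [ 21.8 308. ]
top blue [10, 308, 8, 6, 15] [ 13.9 310.3]
top blue [14, 312, 8, 10, 19] [ 18.  315.9]
top blue [9, 315, 7, 10, 25] [ 11.5 318.8]
top blue [5, 323, 15, 6, 27] [ 12.  325.6]
top blue [617, 357, 23, 21, 156] [632.6 365.2]
top blue [185, 452, 81, 28, 204
[... 3206 characters left out ...]
e [330, 144, 16, 20, 59] [340.3 151.2]
side lblue [357, 228, 11, 9, 14] [362.2 232.1]
side lblue [272, 233, 26, 28, 549] [284.3 246.2]
side lblue [342, 238, 14, 13, 19] [349.5 243.7]
side lblue [212, 258, 22, 23, 396] [223.  268.9]
side lblue [247, 294, 14, 10, 80] [253.7 298.6]
side lblue [259, 299, 15, 9, 83] [266.1 302.9]
side lblue [239, 303, 14, 9, 77] [245.4 307.2]
side lblue [251, 307, 15, 10, 81] [258.1 311.6]
side lblue [484, 331, 113, 149, 11262] [538.  405.8]
side purple [343, 328, 44, 35, 826] [364.1 343.9]
side purple [261, 372, 45, 39, 1009] [282.3 390.1]
(215, 226) [138, 11, 111]
(168, 0) [105, 14, 75]
(367, 188) [1, 189, 116]
(346, 184) [102, 17, 76]
(328, 193) [115, 111, 69]
```

```bash
cat > poses.py <<'E'
from meas import *
def plates(t):
    H=hsv(t);h,S,V=H[...,0],H[...,1],H[...,2]
    out={}
    for nm,m in (("p1",(h<14)&(S>110)),("p3",(h>98)&(h<116)&(S>70))):
        B=[b for b in blobs(m,50) if b[0][4]<110 and b[0][2]<13 and b[0][3]<13 and b[0][2]>6]
        out[nm]=[onplane(t,*b[1],0.024)[:2] for b in B]
    return out
def sq4(P):
    P=np.array(P);c=P.mean(0)
    # angle of square: diagonals
    a=[np.arctan2(*(p-c)[::-1]) for p in P]
    z=np.mean([np.exp(4j*(x-np.pi/4)) for x in a]); return c,np.angle(z)/4
def spoint(a,b,f): return np.array(a)+(np.array(b)-np.array(a))*f
E
python3 - <<'E'
from poses import *
t=read_camera("top");s=read_camera("side")
for k,P in plates(t).items():
    print(k,len(P),[p.round(3).tolist() for p in P]); 
    if len(P)==4: print(sq4(P))
H=hsv(t);h,S,V=H[...,0],H[...,1],H[...,2]
# mat region
dark=(V<45); 
B=[b for b in blobs(dark,500) if 190<b[1][0]<310 and 190<b[1][1]<260]
m=B[0][2]; print("mat",B[0][0],B[0][1])
r=rectpose(t,m,0.003);print("mat rect",r)
hull=cv2.convexHull(np.argwhere(m)[:,::-1].astype(np.int32)); im=np.zeros(m.shape,np.uint8); cv2.fillConvexPoly(im,hull,1)
im=cv2.erode(im,np.ones((5,5)))
for st,ce,mm in blobs((im>0)&~m,100): print("plate",st,ce,rectpose(t,mm,0.021))
# place outlines
roi=np.zeros(V.shape,bool); roi[210:247,355:455]=1
ol=roi&(S>55)&(h>95)&(h<125)
cs=blobs(ol,40)
for st,ce,mm in cs: print("place",st,ce,rectpose(t,mm,0.012))
# bed
g=np.zeros(V.shape,bool); 
# block top, blue
for st,ce,mm in blobs((h>105)&(h<125)&(S>90)&(V<100),100):
    if 310<ce[0]<340: print("block",st,ce,rectpose(t,mm,0.065))
# pin head
print("pin top",onplane(t,369.6,188.4,0.157),"tri",tri(t,(369.6,188.8),s,(306.8,200.8)))
# pad green
gm=(h>45)&(h<85)&(S>80); gm[:220]=0; gm[290:]=0; gm[:,:310]=0; gm[:,340:]=0
print("pad",rectpose(t,gm,0.003))
for z in (0.122,0.07):
    dm=(V<40); dm[:260]=0;dm[280:]=0;dm[:,:315]=0;dm[:,335:]=0
for st,ce,mm in blobs(dm,10): print("handle",st,ce,onplane(t,*ce,0.118))
o=(h>=6)&(h<18)&(S>150);o[:,:325]=0;o[:,360:]=0
print("arm",rectpose(t,o,0.096))
E
```

```text
p1 7 [[0.814, -0.324], [0.687, -0.142], [0.589, 0.374], [0.592, 0.335], [0.551, 0.332], [0.55, 0.373], [-0.095, 0.246]]
p3 4 [[0.603, 0.274], [0.605, 0.235], [0.566, 0.232], [0.563, 0.272]]
(array([0.58419762, 0.25310304]), np.float64(0.07210703516072998))
mat [ 189  189  116   70 5168] [246.23858359 223.44543344]
mat rect ((582.0869140625, 256.5259094238281), (208.10565185546875, 366.677490234375), 2.987152576446533)
plate [263 207  30  29 667] [277.70464768 220.77361319] ((585.7357177734375, 152.76904296875), (83.15834045410156, 83.34571075439453), 8.101369857788086)
plate [233 209  28  27 661] [246.20272315 221.62178517] ((583.4951782226562, 252.6527099609375), (82.3548812866211, 83.4510498046875), 4.543154716491699)
plate [202 213  27  27 662] [214.49093656 225.92296073] ((569.9727172851562, 353.6416015625), (81.51078033447266, 82.78382110595703), 3.0565052032470703)
place [360 214  29  29 144] [375.75694444 226.18055556] ((563.7244262695312, -155.64254760742188), (89.7474594116211, 90.85026550292969), 89.10713958740234)
place [392 214  28  29 130] [405.28461538 230.2       ] ((562.4658203125, -256.76544189453125), (86.85245513916016, 90.56137084960938), 89.05799865722656)
place [423 215  28  29 135] [436.67407407 228.48148148] ((559.8433837890625, -356.153076171875), (86.83467102050781, 90.74610900878906), 88.67727661132812)
block [320 184  18  21 296] [327.98986486 193.23648649] ((663.9078369140625, -9.839780807495117), (53.26075744628906, 63.51591491699219), 89.859375)
pin top [ 0.66212703 -0.13083792  0.157     ] tri [ 0.66361556 -0.1329956   0.13830056]
pad ((476.4906311035156, -0.010255813598632812), (197.0755157470703, 51.632991790771484), 1.1042225360870361)
handle [323 267   7   8  35] [326.31428571 270.74285714] [ 0.42165164 -0.00252357  0.118     ]
arm ((682.5856323242188, -50.65483093261719), (89.0006332397461, 14.850857734680176), 30.274686813354492)
```

```bash
python3 - <<'E'
from poses import *
t=read_camera("top");s=read_camera("side")
crop(t,"t3.png",300,145,380,205); crop(s,"s3.png",240,185,330,265)
for nm,uv,z in (("hole",(327.9,192),.065),("wheel",(328.7,163.7),.1)): print(nm,onplane(t,*uv,z))
print("proj hole guess side",proj(s,[.667,-.01,.065]),proj(t,[.667,-.01,.065]))
for a in ((.639,.018),(.639,-.038),(.695,.018),(.695,-.038)): print(proj(s,[*a,.065]),proj(t,[*a,.065]))
E
```

```text
t3.png scale 10.0
s3.png scale 7.5
hole [ 0.6701975  -0.00797193  0.065     ]
wheel [ 0.75165113 -0.01061274  0.1       ]
proj hole guess side [284.22521053 238.21329409] [328.55127334 193.00459539]
[286.70931422 245.13917475] [319.60582982 201.85644843]
[296.90725181 236.55501169] [337.54726884 201.81230681]
[271.42760048 239.88668806] [319.58932416 184.23021771]
[281.82869944 231.5316286 ] [337.46203828 184.18705811]
```

View pics/t3.png

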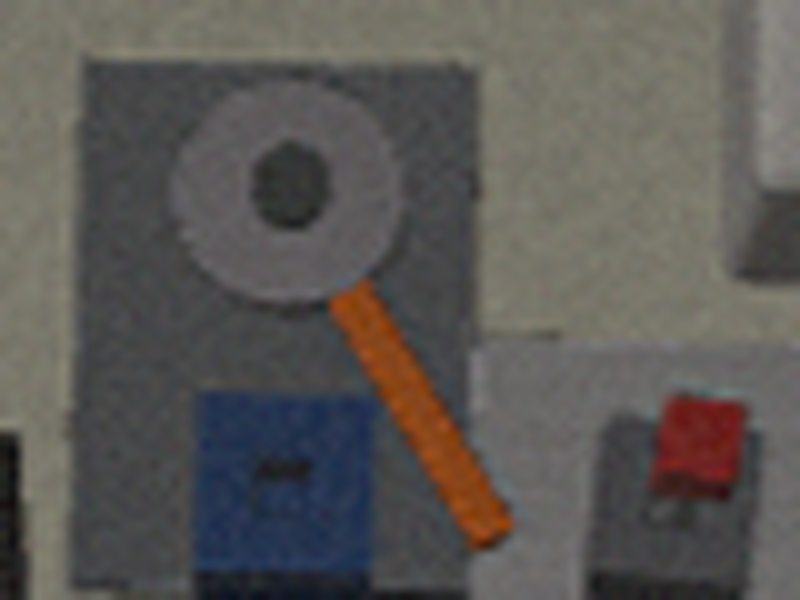

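View pics/s3.png

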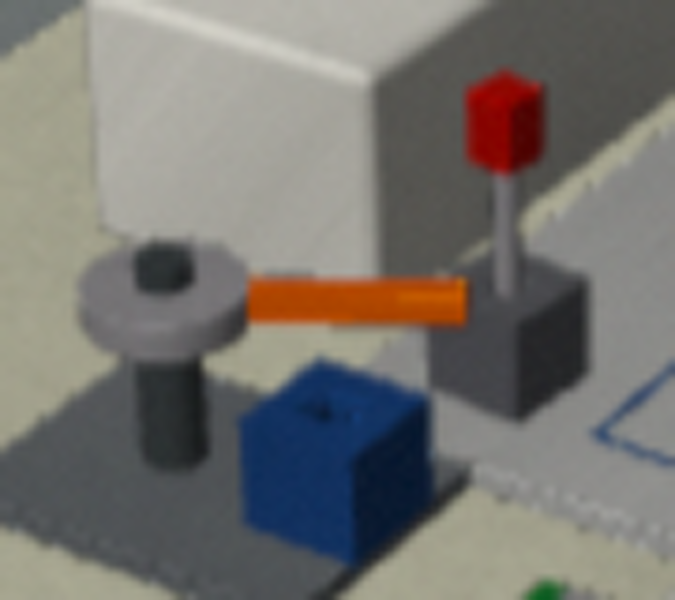

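```bash
cat > rob.py <<'E'
from poses import *
def Rdown(a):
    "tool down, jaw axis y at world angle a"
    y=np.array([np.cos(a),np.sin(a),0]);z=np.array([0,0,-1.]);return np.column_stack([np.cross(y,z),y,z])
def st(tag=""):
    print(tag,"t%.1f"%manip.get_t(),"tcp",np.round(manip.get_eef_pos(),4),"F",np.round(manip.get_force(),2),"w%.3f"%manip.get_grip_width())
E
python3 - <<'E'
from rob import *
for p,a in (([.6635,-.133,.25],np.pi/2-.05),([.667,-.0085,.19],np.pi/2),([.4217,-.0025,.12],0.02),([.47,.35,.1],.05),([.36,.35,.1],.05),([.46,-.354,.1],-.02),([.36,-.354,.1],-.02)):
    for k in (0,np.pi): print(p,k,planner.ik(p,Rdown(a+k)))
E
```

```text
[0.6635, -0.133, 0.25] 0 [-3.72351933e-01  6.09876460e-01  8.68810161e-01 -4.44089210e-16
  1.66290603e+00 -1.89314826e+00]
[0.6635, -0.133, 0.25] 3.141592653589793 [-3.72351933e-01  6.09876460e-01  8.68810161e-01 -4.44089210e-16
  1.66290603e+00  1.24844439e+00]
[0.667, -0.0085, 0.19] 0 [-1.89814431e-01  6.23200818e-01  1.01431593e+00 -4.44089210e-16
  1.50407590e+00 -1.76061076e+00]
[0.667, -0.0085, 0.19] 3.141592653589793 [-1.89814431e-01  6.23200818e-01  1.01431593e+00 -4.44089210e-16
  1.50407590e+00  1.38098190e+00]
[0.4217, -0.0025, 0.12] 0 [-2.88294809e-01  3.04695682e-01  1.82107933e+00 -4.44089210e-16
  1.01581764e+00 -3.08294809e-01]
[0.4217, -0.0025, 0.12] 3.141592653589793 [-2.88294809e-01  3.04695682e-01  1.82107933e+00 -4.44089210e-16
  1.01581764e+00  2.83329784e+00]
[0.47, 0.35, 0.1] 0 [ 4.38208894e-01  5.72710151e-01  1.39789756e+00 -4.44089210e-16
  1.17098495e+00  3.88208894e-01]
[0.47, 0.35, 0.1] 3.141592653589793 [ 4.38208894e-01  5.72710151e-01  1.39789756e+00 -4.44089210e-16
  1.17098495e+00 -2.75338376e+00]
[0.36, 0.35, 0.1] 0 [ 5.35104981e-01  4.51713168e-01  1.63736416e+00 -4.44089210e-16
  1.05251532e+00  4.85104981e-01]
[0.36, 0.35, 0.1] 3.141592653589793 [ 5.35104981e-01  4.51713168e-01  1.63736416e+00 -4.44089210e-16
  1.05251532e+00 -2.65648767e+00]
[0.46, -0.354, 0.1] 0 [-8.59745405e-01  5.64498290e-01  1.41452915e+00 -4.44089210e-16
  1.16256522e+00 -8.39745405e-01]
[0.46, -0.354, 0.1] 3.141592653589793 [-8.59745405e-01  5.64498290e-01  1.41452915e+00 -4.44089210e-16
  1.16256522e+00  2.30184725e+00]
[0.36, -0.354, 0.1] 0 [-1.01187163e+00  4.55673686e-01  1.62973579e+00 -4.44089210e-16
  1.05618318e+00 -9.91871632e-01]
[0.36, -0.354, 0.1] 3.141592653589793 [-1.01187163e+00  4.55673686e-01  1.62973579e+00 -4.44089210e-16
  1.05618318e+00  2.14972102e+00]
```

```bash
python3 - <<'E'
from rob import *
q=np.array(manip.get_q()); q[0]=-0.5; manip.move_joints(q); st()
R=Rdown(np.pi*1.5-.05)
manip.reach([.6635,-.133,.24],R); st()
manip.servo_line([.6635,-.133,.1205],0.1); st("down")
manip.move_gripper(0.0); st("grip")
t=read_camera("top");s=read_camera("side"); crop(s,"s4.png",240,125,340,265); crop(t,"t4.png",300,145,380,205)
E
```

```text
t2.5 tcp [ 0.5276 -0.1553  0.2387] F [-0.61 -0.81 -0.25] w1.001
 t3.8 tcp [ 0.6633 -0.1334  0.24  ] F [-0.67 -0.5  -0.3 ] w1.000
down t5.2 tcp [ 0.6638 -0.1331  0.1212] F [-0.16  0.19  0.08] w1.002
grip t6.1 tcp [ 0.6635 -0.133   0.1205] F [ 0.22  0.85 -0.23] w0.267
s4.png scale 4.285714285714286
t4.png scale 10.0
```

View pics/s4.png

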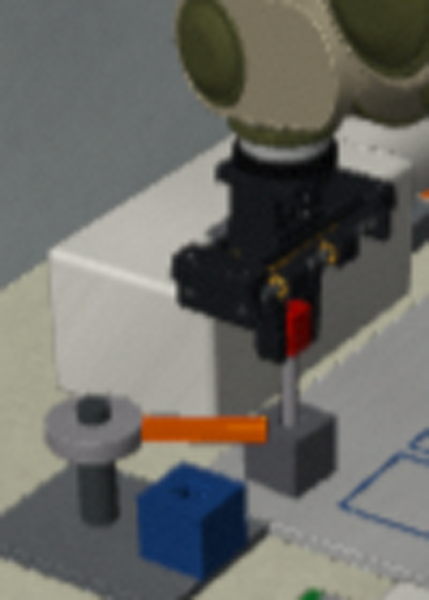

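```bash
python3 - <<'E'
from rob import *
manip.servo_line([.6635,-.133,.1745],0.1); st("up")
manip.servo_line([.690,-.090,.1745],0.1); st("pre")
t=read_camera("top");s=read_camera("side"); crop(s,"s5.png",240,125,340,265)
manip.servo_line([.683,-.06,.1745],0.05); st("touch")
manip.servo_line([.672,-.025,.1745],0.05); st("push")
manip.servo_line([.667,-.0075,.1745],0.05); st("at")
s=read_camera("side"); crop(s,"s6.png",240,125,340,265)
E
```

```text
up t6.9 tcp [ 0.6632 -0.1329  0.1738] F [ 0.22 -1.25 -0.94] w0.270
pre t7.6 tcp [ 0.69   -0.0898  0.1743] F [ 0.69  0.32 -1.11] w0.268
s5.png scale 4.285714285714286
touch t8.4 tcp [ 0.6832 -0.0603  0.1747] F [-0.02 -1.76  0.15] w0.269
push t9.3 tcp [ 0.6722 -0.0251  0.1745] F [ 1.6  -3.56 -1.78] w0.270
at t9.8 tcp [ 0.6671 -0.0079  0.1748] F [ 1.69 -4.99  0.53] w0.270
s6.png scale 4.285714285714286
```

View pics/s5.png

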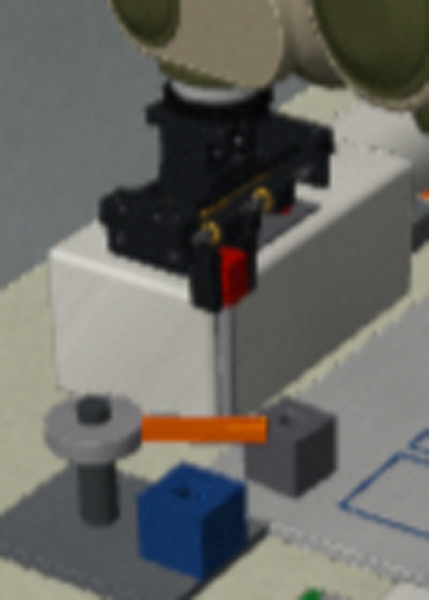

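View pics/s6.png

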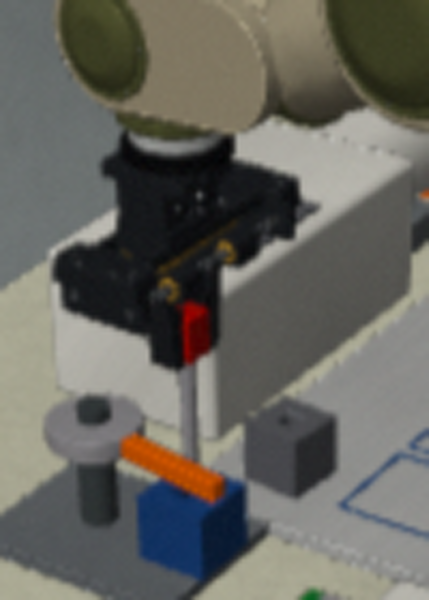

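```bash
python3 - <<'E'
from rob import *
for z in (.164,.158,.152,.146,.140,.134,.130):
    manip.servo_line([.667,-.0078,z],0.04); st("d")
    if np.linalg.norm(manip.get_force())>15: print("STOP");break
s=read_camera("side"); crop(s,"s7.png",240,125,340,265)
E
```

```text
d t10.3 tcp [ 0.6665 -0.0078  0.1629] F [-0.41 -4.45 -3.85] w0.275
d t10.6 tcp [ 0.6668 -0.0078  0.1574] F [ 0.5  -4.53 -3.04] w0.271
d t10.9 tcp [ 0.6669 -0.0078  0.1515] F [ 0.52 -4.97 -3.7 ] w0.270
d t11.2 tcp [ 0.6669 -0.0078  0.1455] F [ 0.63 -4.09 -3.47] w0.271
d t11.5 tcp [ 0.6669 -0.0078  0.1394] F [ 0.61 -4.79 -4.3 ] w0.268
d t11.8 tcp [ 0.6669 -0.0078  0.1335] F [ 0.78 -4.75 -4.12] w0.270
d t12.1 tcp [ 0.6669 -0.0078  0.1296] F [ 0.66 -4.47 -2.81] w0.268
s7.png scale 4.285714285714286
```

View pics/s7.png

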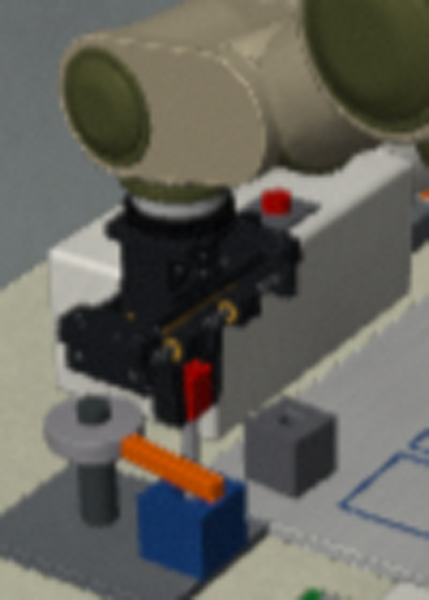

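```bash
python3 - <<'E'
from rob import *
manip.servo_line([.667,-.0078,.1283],0.03); st("d")
manip.move_gripper(1.0); st("open")
manip.servo_line([.667,-.0078,.26],0.15); st("up")
R=Rdown(0.02)
manip.reach([.5,-.2,.26],R); st()
t=read_camera("top");s=read_camera("side"); crop(s,"s8.png",240,165,340,265);crop(t,"t8.png",300,145,380,205)
E
```

```text
d t12.4 tcp [ 0.667  -0.0078  0.1285] F [-0.29 -4.39 -0.5 ] w0.271
open t13.4 tcp [ 0.667  -0.0078  0.1283] F [ 0.69 -0.13 -0.15] w1.002
up t14.4 tcp [ 0.6667 -0.0078  0.2589] F [-0.32 -0.57  0.59] w1.003
 t16.2 tcp [ 0.5002 -0.1998  0.2599] F [-0.16 -0.98 -0.14] w0.998
s8.png scale 6.0
t8.png scale 10.0
```

View pics/s8.png

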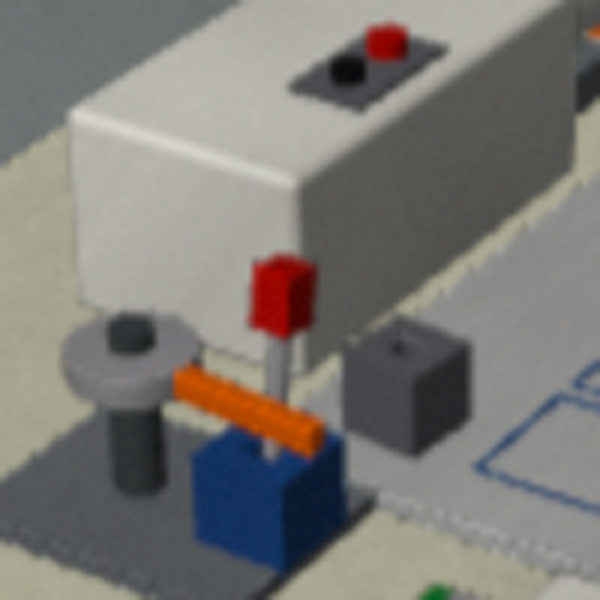

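View pics/t8.png

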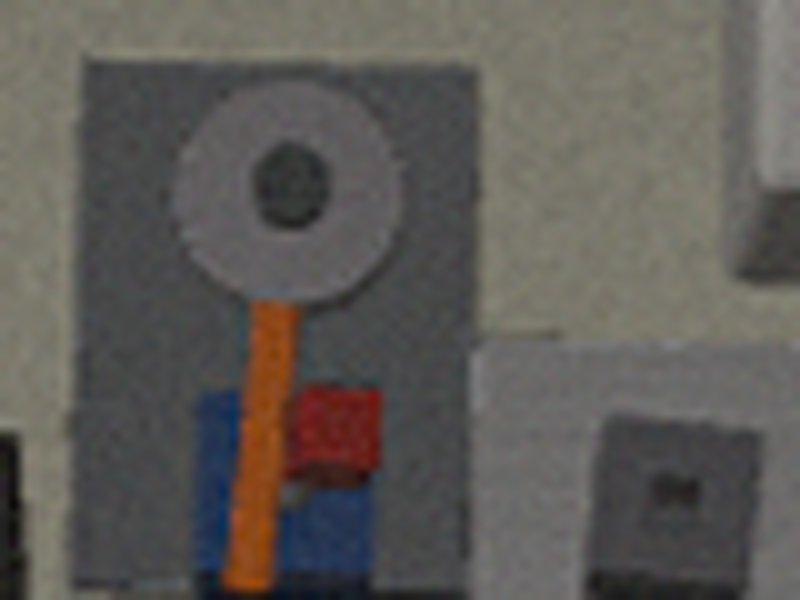

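```bash
python3 - <<'E'
from rob import *
t=read_camera("top");s=read_camera("side")
def red(c,box):
    H=hsv(c);m=((H[...,0]<6)|(H[...,0]>172))&(H[...,1]>140);k=np.zeros(m.shape,bool);u0,v0,u1,v1=box;k[v0:v1,u0:u1]=1
    B=sorted(blobs(m&k),key=lambda b:-b[0][4]);return B[0][0],B[0][1]
a=red(t,(320,175,345,200));b=red(s,(275,200,300,225));print(a,b);print("head",tri(t,a[1],s,b[1]))
H=hsv(t);h,S=H[...,0],H[...,1];o=(h>=6)&(h<18)&(S>150);o[:,:315]=0;o[:,345:]=0;o[:170]=0;o[210:]=0
r=rectpose(t,o,0.096);print("arm",r)
ys,xs=np.nonzero(o);P=np.array([onplane(t,u,v,.096)[:2] for u,v in zip(xs,ys)])
ax=np.array([.7517,-.0095]);d=P.mean(0)-ax;print(np.arctan2(d[1],-d[0])-.019+.55)
vx,vy,_,_=cv2.fitLine((P*1000).astype(np.float32),cv2.DIST_L2,0,.01,.01).ravel();print(vx,vy,np.arctan(-vy/vx)-.019+.55)
E
```

```text
(array([329, 184,   9,   9,  71], dtype=int32), array([333.04225352, 187.57746479])) (array([282, 208,  11,  13, 120], dtype=int32), array([286.575, 213.85 ]))
head [ 0.66622002 -0.02380186  0.14480778]
arm ((670.6121826171875, -12.203739166259766), (36.25007629394531, 90.9428939819336), 83.66356658935547)
0.6271367143130302
0.99457926 -0.103981294 0.6351696
```

```bash
python3 - <<'E'
from rob import *
t=read_camera("top")
H=hsv(t);h,S,V=H[...,0],H[...,1],H[...,2]
k=np.zeros(V.shape,bool);k[222:290,312:342]=1
dm=(V<40)&k
for s_,ce,mm in blobs(dm,10): print("handle",s_,ce,onplane(t,*ce,0.123))
# blade: non-green inside pad
gm=(h>45)&(h<85)&(S>70)&k
hull=cv2.convexHull(np.argwhere(gm)[:,::-1].astype(np.int32)); im=np.zeros(V.shape,np.uint8); cv2.fillConvexPoly(im,hull,1)
for s_,ce,mm in blobs((im>0)&~gm&~dm,40): print("blade",s_,ce,rectpose(t,mm,.006), onplane(t,s_[0]+s_[2]/2,s_[1]-.5,.006))
crop(t,"t9.png",305,215,350,295)
E
```

```text
handle [323 267   7   8  40] [326.075 270.85 ] [ 0.42110136 -0.00182257  0.123     ]
blade [318 229  16  55 535] [325.40560748 250.06168224] ((474.54840087890625, 0.10213661193847656), (47.86656951904297, 173.21035766601562), 89.78260040283203) [ 0.56274172 -0.00163703  0.006     ]
t9.png scale 7.5
```

View pics/t9.png

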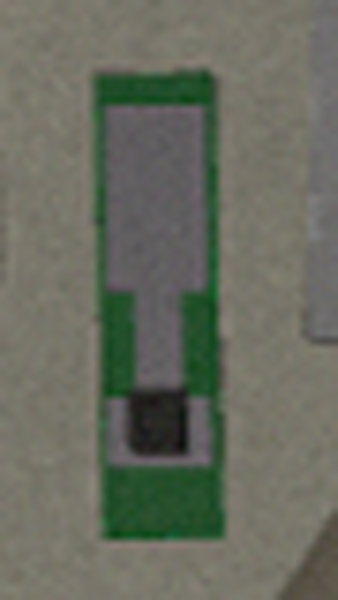

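```bash
python3 - <<'E'
from rob import *
R=Rdown(0.015)
manip.reach([.4232,-.0007,.20],R); st()
manip.servo_line([.4232,-.0007,.079],0.12); st()
manip.move_gripper(0.0); manip.hold(.3); st("grip")
f0=manip.get_force()
manip.servo_line([.4232,-.0007,.099],0.06); manip.hold(.3); st("lift"); print(manip.get_torque())
s=read_camera("side");t=read_camera("top"); crop(s,"s9.png",280,165,420,305);crop(t,"t10.png",305,215,350,295)
E
```

```text
t17.4 tcp [ 0.4242 -0.0015  0.2005] F [-0.15 -0.31  0.04] w0.999
 t18.5 tcp [ 0.4236 -0.0009  0.0794] F [-0.25  0.31 -0.01] w0.999
grip t19.8 tcp [ 0.4231 -0.0007  0.079 ] F [-0.5  -0.51  0.66] w0.269
lift t20.6 tcp [ 0.4231 -0.0007  0.0988] F [ 0.65 -0.38 -2.2 ] w0.272
[-0.05219775  0.01710925 -0.01789238]
s9.png scale 4.285714285714286
t10.png scale 7.5
```

View pics/s9.png

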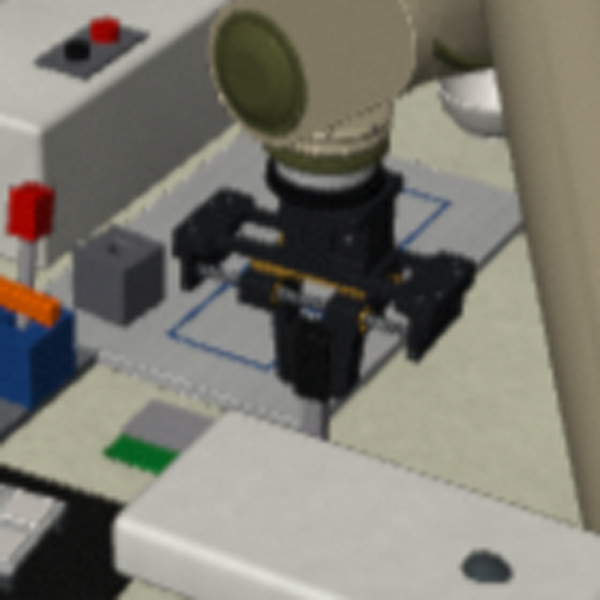

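View pics/t10.png

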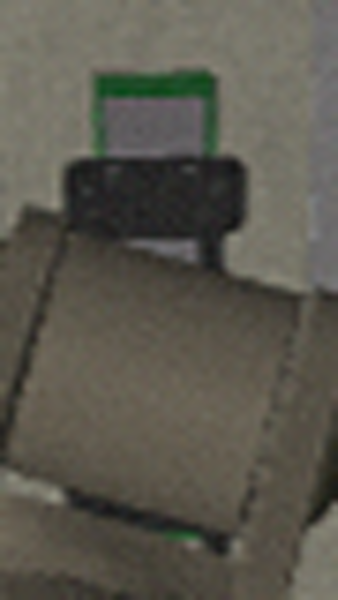

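```bash
cat >> rob.py <<'E'
M=-0.019
PL={1:np.array([.5639,-.156]),2:np.array([.562,-.256]),3:np.array([.560,-.356])}
def matplates(t=None):
    t=t or read_camera("top")
    H=hsv(t);V=H[...,2]
    corners=[]
    c0=np.array([.582,.2565]);a=np.deg2rad(2.3)
    ex=np.array([np.cos(a),np.sin(a)]);ey=np.array([-ex[1],ex[0]])
    poly=np.array([proj(t,[*(c0+sx*.112*ex+sy*.192*ey),.003]) for sx,sy in((1,1),(1,-1),(-1,-1),(-1,1))])
    im=np.zeros(V.shape,np.uint8);cv2.fillConvexPoly(im,poly.round().astype(np.int32),1)
    out=[]
    for s_,ce,mm in blobs((im>0)&(V>=45),300):
        r=rectpose(t,mm,.021)
        if min(r[1])<70 or max(r[1])>95: print("odd",s_,r);continue
        a=(r[2]+45)%90-45
        hh=H[mm];col=np.sum((hh[:,1]>90)&(hh[:,0]<14)),np.sum((hh[:,1]>70)&(hh[:,0]>95)&(hh[:,0]<118))
        nm="p1" if col[0]>150 else "p3" if col[1]>150 else "p2"
        out.append((nm,np.array(r[0])/1000,np.deg2rad(a),r[1]))
    return out
def line(p,z,a,v=.12): manip.servo_line([p[0],p[1],z],v,Rdown(a))
def Z(u): return .079+(u-.003)   # tcp height for blade underside height u
def pick(c,a,zt=.003,clear=.0045,lat=0):
    e=np.array([np.cos(a),np.sin(a)]);n=np.array([-e[1],e[0]]);c=c+lat*n
    h0=c-.205*e;h1=c-.100*e
    cur=np.array(manip.get_eef_pos())
    line(h0,Z(.06),a,.2); st("pre")
    line(h0,Z(zt+clear),a,.12); st("low")
    f0=np.array(manip.get_force())
    for k in (.35,.55,.75,.9,1.0):
        line(h0+(h1-h0)*k,Z(zt+clear),a,.08)
        f=np.array(manip.get_force())-f0
        if np.linalg.norm(f)>6: st("CONTACT %.2f"%k);print(f);return False
    st("in");return True
E
python3 - <<'E'
from rob import *
t=read_camera("top")
for x in matplates(t): print(x)
crop(t,"t11.png",180,180,480,300)
E
```

```text
odd [ 186  186  122   75 1209] ((579.96044921875, 253.41549682617188), (225.9260711669922, 383.37451171875), 2.2875311374664307)
odd [ 239  199   53   36 1317] ((600.2258911132812, 193.55169677734375), (113.53228759765625, 166.8133087158203), 0.29835066199302673)
('p1', array([0.57168146, 0.35388092]), np.float64(0.06392530373901469), (85.74250030517578, 83.10578155517578))
t11.png scale 2.6666666666666665
```

View pics/t11.png

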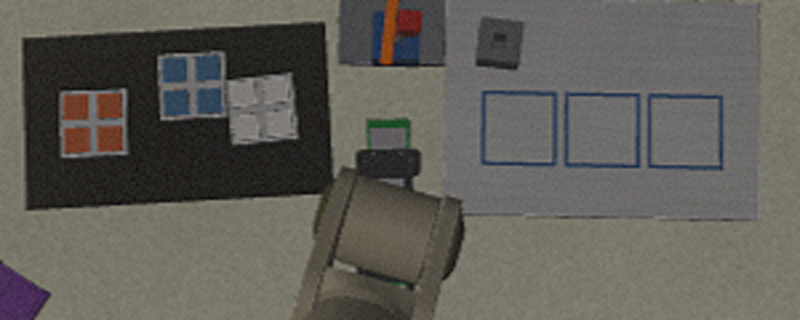

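```bash
sed -i 's/\.112\*ex/.100*ex/; s/\.192\*ey/.180*ey/; s/V>=45/V>=50/' rob.py; python3 - <<'E'
from rob import *
ok=pick(np.array([.5855,.1525]),np.deg2rad(8.0))
s=read_camera("side");t=read_camera("top"); crop(s,"s12.png",180,205,340,345);crop(t,"t12.png",180,160,340,280)
E
```

```text
pre t21.6 tcp [0.3826 0.1236 0.1358] F [-0.05 -0.45 -3.59] w0.274
low t22.1 tcp [0.3829 0.1236 0.0837] F [-0.09  0.17 -1.74] w0.272
in t24.2 tcp [0.4863 0.1386 0.0834] F [-0.11  0.06 -2.53] w0.271
s12.png scale 4.285714285714286
t12.png scale 5.0
```

View pics/s12.png

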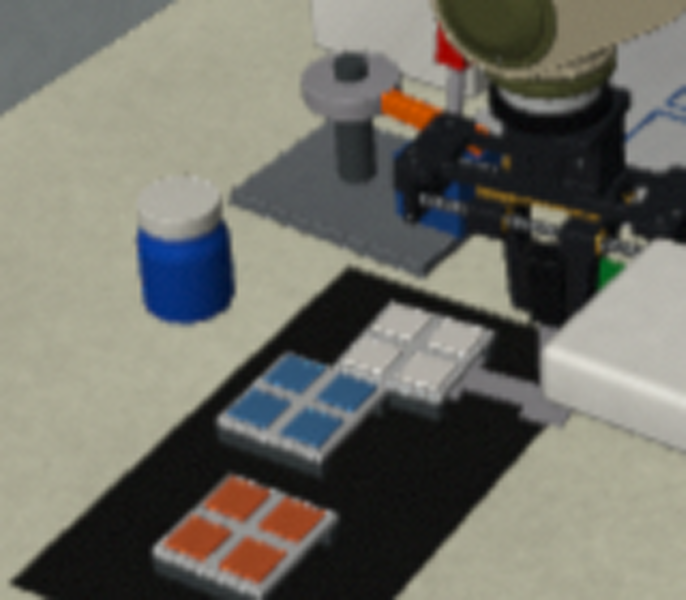

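View pics/t12.png

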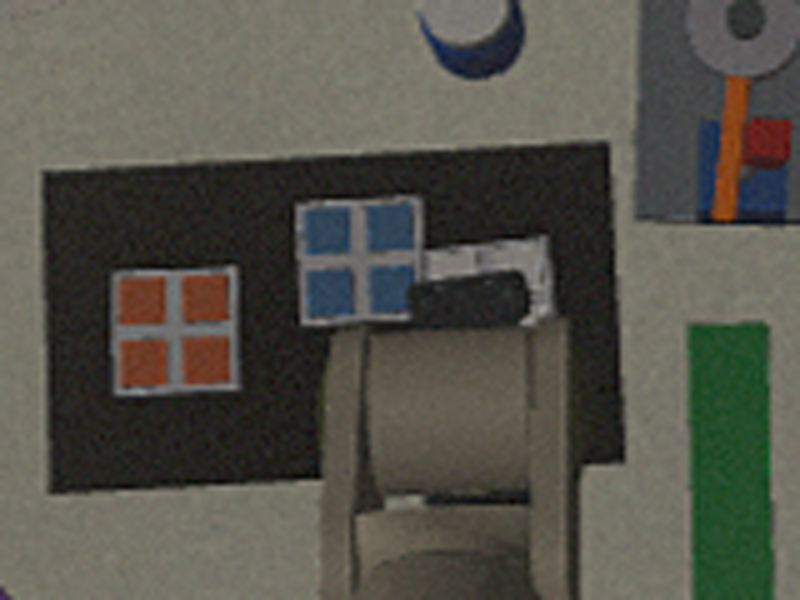

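```bash
python3 - <<'E'
from rob import *
p=manip.get_eef_pos()[:2]; 
h=np.array([.5855,.1525])-.1*np.array([np.cos(.1396),np.sin(.1396)])
line(h,Z(.02),.1396,.04); st()
line(h,Z(.05),.1396,.06); st()
manip.hold(.2); print(manip.get_torque())
s=read_camera("side"); crop(s,"s13.png",180,205,340,345)
E
```

```text
t24.8 tcp [0.4864 0.1386 0.0961] F [ 0.57 -0.68 -3.93] w0.269
 t25.4 tcp [0.4863 0.1386 0.126 ] F [-0.34  0.42 -4.38] w0.274
[-0.05542136  0.12671663 -0.05129644]
s13.png scale 4.285714285714286
```

View pics/s13.png

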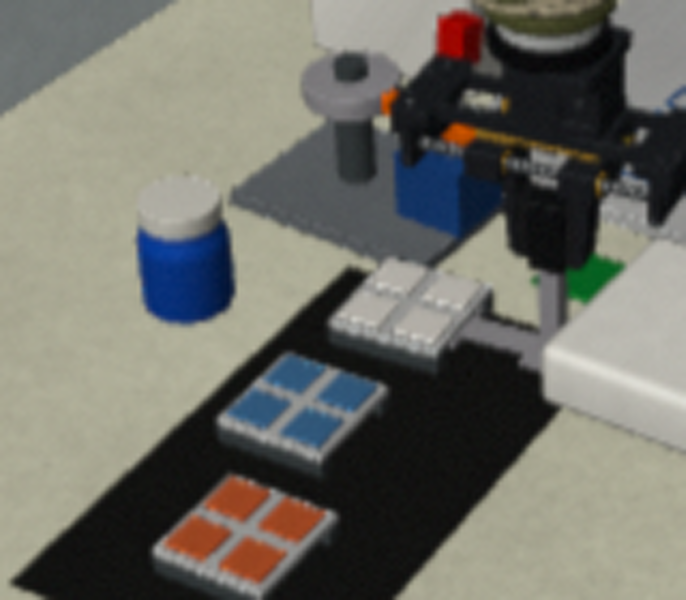

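```bash
cat >> rob.py <<'E'
def carry_place(k,off=np.zeros(2),u=.05,v=.13):
    "off: plate centre relative to blade centre, world at final yaw"
    c=PL[k]-off; e=np.array([np.cos(M),np.sin(M)])
    p=np.array(manip.get_eef_pos())
    a=np.arctan2(manip.get_tcp_rot()[1,1],manip.get_tcp_rot()[0,1])
    back=np.array([.385,p[1]-.0]); 
    line(back,Z(u),a,.1)
    h=c-.1*e
    line([.385,h[1]+.0],Z(u),M,v)
    line(h,Z(u),M,.1); st("over")
    line(h,Z(.026),M,.06)
    line(h,Z(.012+.0045),M,.03); manip.hold(.2); st("down")
def withdraw(k_h=None):
    R=manip.get_tcp_rot();p=np.array(manip.get_eef_pos());a=np.arctan2(R[1,1],R[0,1])
    h=p[:2]-.11*np.array([np.cos(M),np.sin(M)])
    line(h,Z(.012+.0045),M,.08); line(h,Z(.06),M,.12); st("out")
E
python3 - <<'E'
from rob import *
carry_place(3)
s=read_camera("side");t=read_camera("top"); crop(s,"s14.png",280,160,440,280);crop(t,"t14.png",330,180,490,300)
E
```

```text
over t31.7 tcp [ 0.4596 -0.354   0.1259] F [ 0.93  0.93 -4.44] w0.273
down t32.9 tcp [ 0.4601 -0.3542  0.0927] F [-0.45 -0.02 -2.11] w0.267
s14.png scale 5.0
t14.png scale 5.0
```

View pics/s14.png

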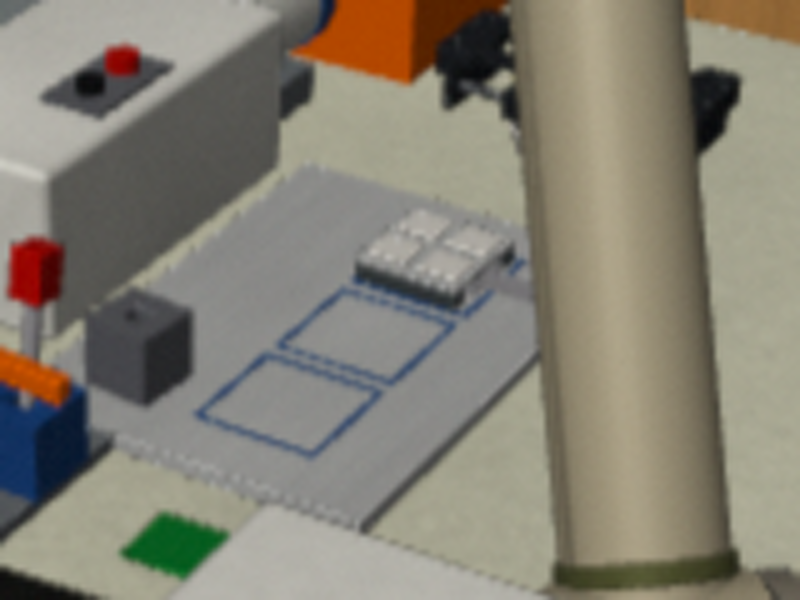

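View pics/t14.png

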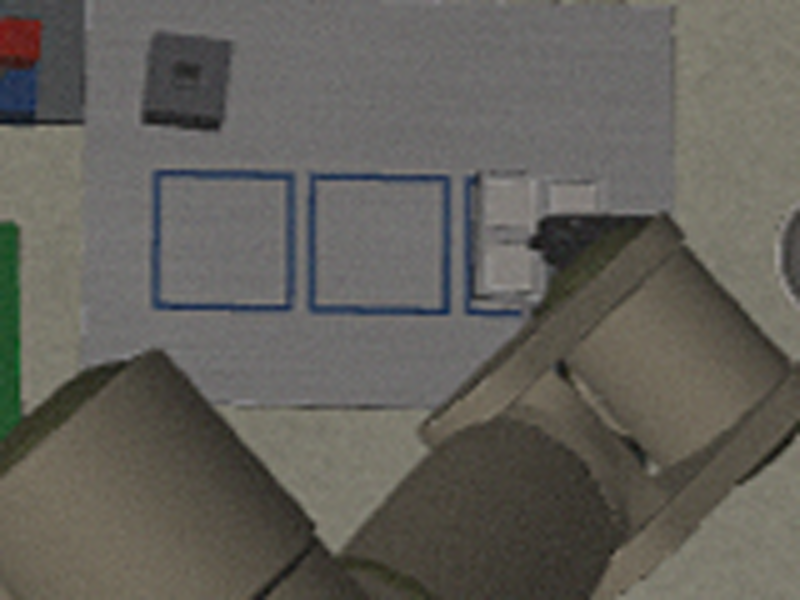

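```bash
python3 - <<'E'
from rob import *
withdraw()
t=read_camera("top");crop(t,"t15.png",180,170,480,300)
for x in matplates(t): print(x)
for k,P in plates(t).items():
    if k=="p3" and len(P)==4: print(k,sq4(P))
E
```

```text
out t35.0 tcp [ 0.3501 -0.3518  0.1356] F [-0.41  0.08 -2.22] w0.270
t15.png scale 2.6666666666666665
('p3', array([0.61536951, 0.23594363]), np.float64(0.06277691538745889), (81.68402862548828, 82.434814453125))
('p1', array([0.56991107, 0.35389581]), np.float64(0.024270267105408586), (82.66421508789062, 79.9299545288086))
```

View pics/t15.png

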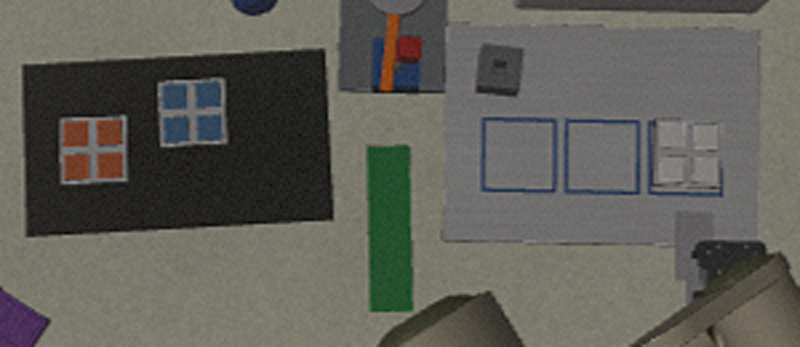

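```bash
python3 - <<'E'
from rob import *
c=np.array([.6153,.2358]);a=.067
line([.385,.0],Z(.06),0,.2)
if pick(c,a):
    h=c-.1*np.array([np.cos(a),np.sin(a)])
    line(h,Z(.02),a,.04); line(h,Z(.05),a,.06); st("lift")
s=read_camera("side");crop(s,"s16.png",180,205,340,345)
E
```

```text
pre t38.3 tcp [0.4107 0.2214 0.1359] F [ 0.23  0.23 -3.05] w0.269
low t38.9 tcp [0.4111 0.2219 0.0839] F [-0.02 -0.12 -2.69] w0.272
in t40.9 tcp [0.5153 0.2291 0.0834] F [-1.2  -0.18 -2.74] w0.269
lift t42.0 tcp [0.5154 0.2291 0.126 ] F [-0.48  0.18 -3.53] w0.269
s16.png scale 4.285714285714286
```

View pics/s16.png

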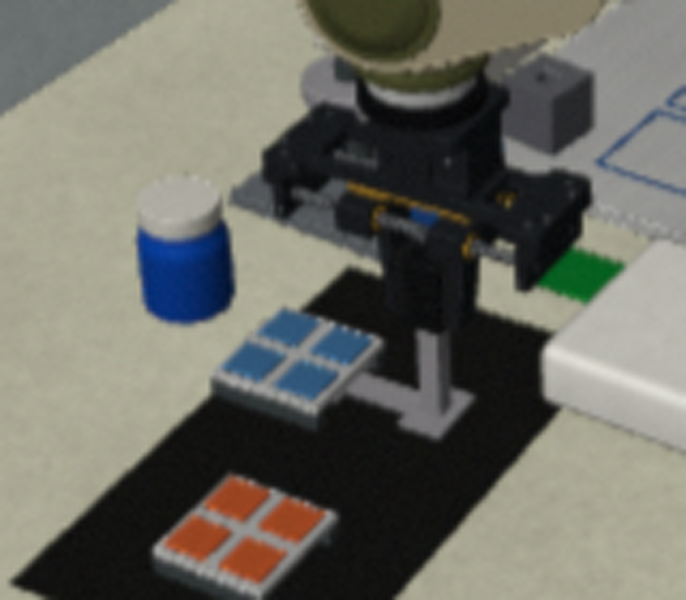

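```bash
python3 - <<'E'
from rob import *
carry_place(2,np.array([.003,0]))
withdraw()
t=read_camera("top");crop(t,"t17.png",180,170,480,300)
for x in matplates(t): print(x)
E
```

```text
over t48.3 tcp [ 0.4586 -0.254   0.1259] F [ 0.25  0.9  -5.05] w0.268
down t49.5 tcp [ 0.4591 -0.2542  0.0927] F [ 0.12  0.14 -3.55] w0.274
out t51.6 tcp [ 0.3491 -0.2518  0.1356] F [-0.9  -0.65 -2.62] w0.267
t17.png scale 2.6666666666666665
('p1', array([0.56997491, 0.35348553]), np.float64(0.05040463878295335), (81.63059997558594, 82.69454193115234))
```

View pics/t17.png

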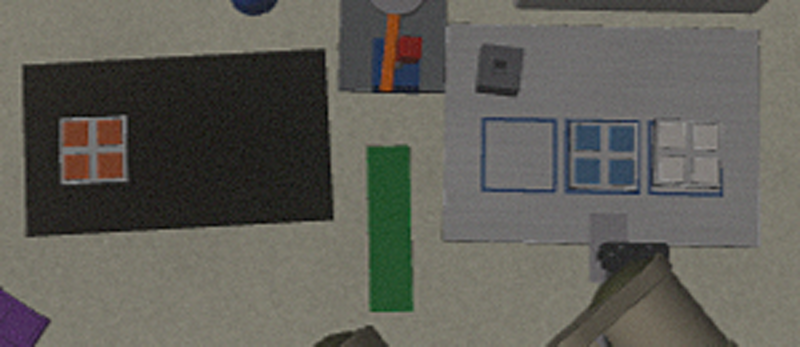

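```bash
python3 - <<'E'
from rob import *
c=np.array([.570,.3536]);a=.048
line([.385,.0],Z(.06),0,.2)
if pick(c,a):
    h=c-.1*np.array([np.cos(a),np.sin(a)])
    line(h,Z(.02),a,.04); line(h,Z(.05),a,.06); st("lift")
s=read_camera("side");crop(s,"s18.png",180,205,340,345)
E
```

```text
pre t54.9 tcp [0.3653 0.3432 0.136 ] F [ 0.71  0.55 -2.63] w0.269
low t55.5 tcp [0.3656 0.3438 0.0839] F [-0.08  0.98 -2.82] w0.272
in t57.6 tcp [0.4701 0.3488 0.0834] F [-0.36  0.48 -2.27] w0.269
lift t58.7 tcp [0.47   0.3487 0.1259] F [-0.51 -0.94 -4.2 ] w0.269
s18.png scale 4.285714285714286
```

View pics/s18.png

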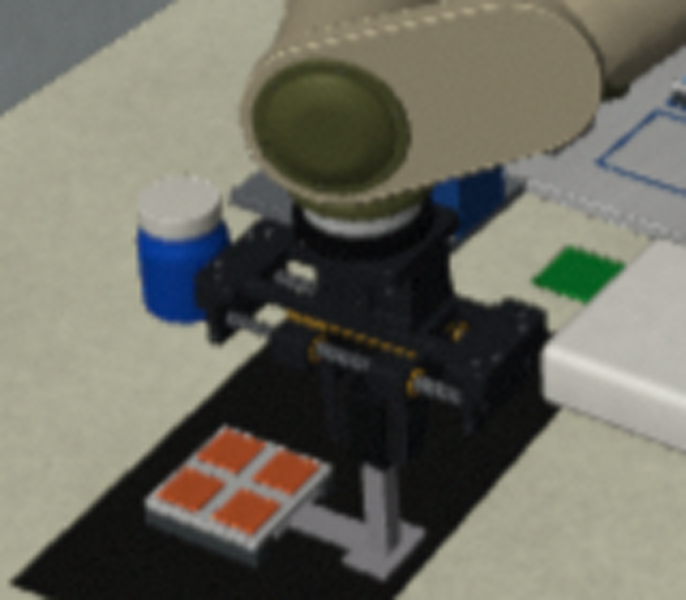

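```bash
python3 - <<'E'
from rob import *
carry_place(1,np.array([.003,0]))
withdraw()
t=read_camera("top");crop(t,"t19.png",180,170,480,300)
line([.4232,-.0007],Z(.06),.015,.12)
line([.4232,-.0007],Z(.010),.015,.08)
line([.4232,-.0007],Z(.0032),.015,.03); manip.hold(.2); st("pad")
manip.move_gripper(1.0); st("open")
line([.4232,-.0007],.22,.015,.12)
manip.reach([.30,-.30,.30],Rdown(0)); st()
t=read_camera("top");s=read_camera("side");crop(t,"t20.png",180,140,480,300);crop(s,"s20.png",180,160,420,340)
for x in matplates(t): print(x)
H=hsv(t);V=H[...,2];h=H[...,0];S=H[...,1]
P=[onplane(t,*b[1],.024+.009)[:2] for b in blobs((h<14)&(S>100),50) if 360<b[1][0]<390 and 210<b[1][1]<250]; print(len(P),sq4(P) if P else 0)
P=[onplane(t,*b[1],.033)[:2] for b in blobs((h>98)&(h<116)&(S>70),50) if 392<b[1][0]<420 and 214<b[1][1]<242 and b[0][4]<110]; print(len(P),sq4(P) if P else 0)
E
```

```text
over t64.7 tcp [ 0.4604 -0.1539  0.1259] F [ 0.59 -0.42 -3.78] w0.271
down t65.9 tcp [ 0.461  -0.1541  0.0926] F [ 0.6  -0.22 -2.77] w0.272
out t67.9 tcp [ 0.3509 -0.1519  0.1357] F [-0.72  0.61 -2.37] w0.271
t19.png scale 2.6666666666666665
pad t70.9 tcp [ 0.4232 -0.0006  0.0792] F [-0.55 -0.87 -2.47] w0.268
open t71.9 tcp [ 0.4232 -0.0007  0.0792] F [0.54 0.12 0.29] w1.001
 t74.5 tcp [ 0.3004 -0.2994  0.2997] F [ 0.46 -0.24  0.53] w1.003
t20.png scale 2.6666666666666665
s20.png scale 3.3333333333333335
4 (array([ 0.56347747, -0.15570186]), np.float64(-0.0253446262676776))
5 (array([ 0.55962861, -0.25266968]), np.float64(-0.07691808575733874))
```

View pics/t20.png

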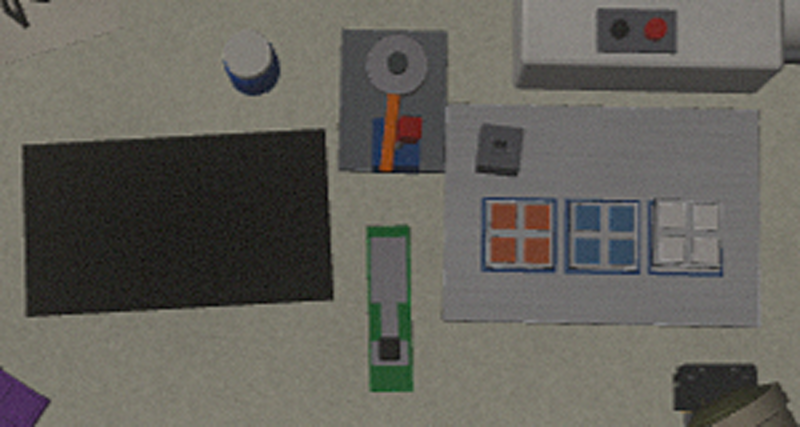

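View pics/s20.png

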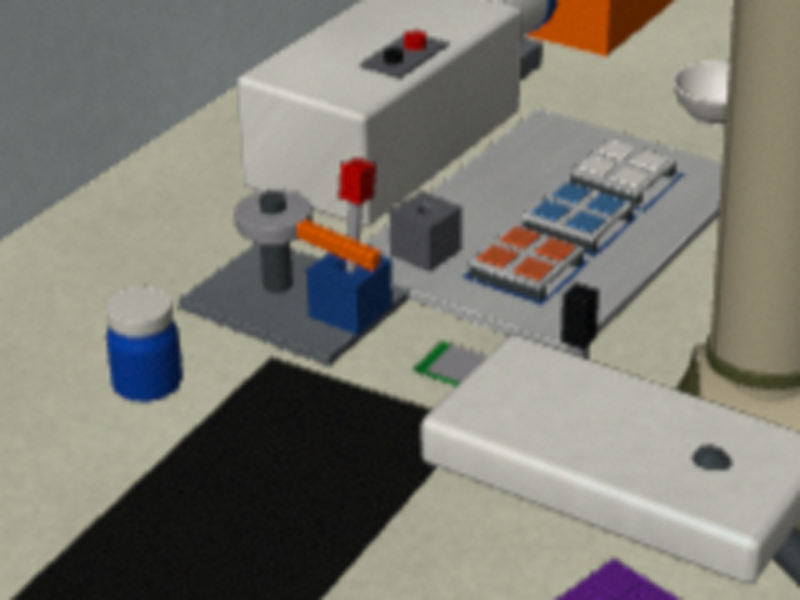

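```bash
python3 - <<'E'
from rob import *
t=read_camera("top");print("p2",onplane(t,437.3,226.8,.033),PL[3])
print("p3",onplane(t,180+604/2.667-.5,140+234/2.667-.5,.033),PL[2])
print(manip.hand_in())
E
```

```text
p2 [ 0.56377942 -0.35425533  0.033     ] [ 0.56  -0.356]
p3 [ 0.56262988 -0.25497821  0.033     ] [ 0.562 -0.256]
the job is handed in; nothing more can be done
None
```

I handed the job in at about 75 s of robot time. The pin is seated and holding the arm tight. All three plates are on the feed bed, and the spatula is back flat on its green pad.

- **Lock pin:** After I let go, the pin leaned a little towards the arm. From the cameras the arm is at about 0.63 rad, above the 0.58 needed. The pin tip works out at the bottom of the hole, about 40 mm down. I did not re-measure the arm angle at the end, but the last pictures show the arm and pin unchanged.
- **Plates:** Red-brown is on place 1, blue on place 2 and white on place 3. All are within about 5 mm of the place centres, flat and square. The blue plate was knocked about 3 cm aside mid-run, so I measured it again before picking it up.
- **Spatula and bystanders:** I put the spatula down where I gripped it and judged its final pose by eye from the top view, not by measuring. The jar has not moved in the last pictures and the bowl looks in place in the side view. The calliper was not in the final crops, but the robot never went near it.
- **One faulty check:** My automatic check of the blue plate picked up a stray blob, five where there should be four. I used a centre read off the picture instead, which was about 1 mm from place 2.

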